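# Turn the bench's row of containers round into the second rack

## Task

The four little containers were put away last-used first, so move the whole row from the grey return rack with the coloured mats into the wooden bench rack in reverse order: the one now next to the grey rack's red end goes to the bay farthest from the wooden rack's red end, and so on, until the one farthest from red stands next to the wooden rack's red end. Stand each upright on the floor in the middle of its own bay and let go of it.

Things in the scene. Friction and masses are not known exactly. Their poses are not given: they have to be found in the camera images.
- return_rack: Grey painted return rack, fixed: base 252 (x) x 74 (y) x 8 mm with a row of four bays. Origin: centre of the underside. Bay centres at x = -90, -30, +30, +90 mm, y = 0; floors 8 mm above the origin. Bays 57 mm long, dividers 3 mm thick, 11 mm high; end walls 12 mm thick, tops 26 mm above the origin, +x one red, -x one dark grey; long sides open. At the start a container stands in each bay.
- bench_rack: Light wooden bench rack, fixed: base 252 (x) x 74 (y) x 8 mm with a row of four bays. Origin: centre of the underside. Bay centres at x = -90, -30, +30, +90 mm, y = 0; floors 8 mm above the origin. Bays 57 mm long, dividers 3 mm thick, 11 mm high; end walls 12 mm thick, tops 26 mm above the origin, +x one red, -x one dark brown; long sides open. Empty; a dark dot marks each bay's middle.
- cement: Small brown bottle with a black cap, 32 mm across, 62 mm high (straight body to 45 mm). Stands upright; origin: centre of its underside, z up along its axis. It weighs about 60 g; at the start it stands on the yellow mat, within a few mm of the middle, 10 mm above the underside of the grey rack.
- thread_lock: Small red bottle with a white pointed nozzle, 26 mm across, 78 mm high (straight body to about 55 mm). Stands upright; origin: centre of its underside, z up along its axis. It weighs about 60 g; at the start it stands on the green mat, within a few mm of the middle, 10 mm above the underside of the grey rack.
- jar_screws: Low clear jar with a blue cap, 38 mm across at the cap (body 36 mm), 38 mm high with the cap (cap from 31 mm up); the cap is fast. Stands upright; origin: centre of its underside, z up along its axis. It weighs about 60 g; at the start it stands on the orange mat, within a few mm of the middle, 10 mm above the underside of the grey rack.
- jar_pads: Low clear jar with a white cap, 42 mm across at the cap (body 40 mm), 44 mm high with the cap (cap from 36 mm up); the cap is fast. Stands upright; origin: centre of its underside, z up along its axis. It weighs about 60 g; at the start it stands on the blue mat, within a few mm of the middle, 10 mm above the underside of the grey rack.
- mat_yellow: Yellow mat, 54 x 68 x 2 mm, fixed in a bay of the grey return rack, seen round the foot of the brown bottle that stands on it at the start. Origin: centre of its underside, on the bay floor; x along the row. It stays, so it shows later where that container stood. Which bay it lies in varies; its colour means nothing else.
- mat_green: Green mat, 54 x 68 x 2 mm, fixed in a bay of the grey return rack, seen round the foot of the red bottle that stands on it at the start. Origin: centre of its underside, on the bay floor; x along the row. It stays, so it shows later where that container stood. Which bay it lies in varies; its colour means nothing else.
- mat_orange: Orange mat, 54 x 68 x 2 mm, fixed in a bay of the grey return rack, seen round the foot of the blue-capped jar that stands on it at the start. Origin: centre of its underside, on the bay floor; x along the row. It stays, so it shows later where that container stood. Which bay it lies in varies; its colour means nothing else.
- mat_blue: Blue mat, 54 x 68 x 2 mm, fixed in a bay of the grey return rack, seen round the foot of the white-capped jar that stands on it at the start. Origin: centre of its underside, on the bay floor; x along the row. It stays, so it shows later where that container stood. Which bay it lies in varies; its colour means nothing else.

How it is judged (in metres and radians):
At the end, for the whole second after the job is handed in: Each container stands in the wooden rack's bay that mirrors its old one (from the red ends, first becomes fourth, second third, and so on), within 12 mm of the bay's middle along the row and 15 mm across, on the bay floor (5 mm), upright within 0.1 rad, released and at rest (y of cement in the frame of bench_rack between -0.015 and 0.015 m and z of cement in the frame of bench_rack between 0.003 and 0.013 m and angle between each of cement, thread_lock, jar_screws, jar_pads's own z axis and vertical below 0.1 rad and linear speed of each of cement, thread_lock, jar_screws, jar_pads below 0.02 m/s and angular speed of each of cement, thread_lock, jar_screws, jar_pads below 0.2 rad/s and ((x of mat_yellow in the frame of return_rack between -0.11 and -0.07 m and x of cement in the frame of bench_rack between 0.078 and 0.102 m) or (x of mat_yellow in the frame of return_rack between -0.05 and -0.01 m and x of cement in the frame of bench_rack between 0.018 and 0.042 m) or (x of mat_yellow in the frame of return_rack between 0.01 and 0.05 m and x of cement in the frame of bench_rack between -0.042 and -0.018 m) or (x of mat_yellow in the frame of return_rack between 0.07 and 0.11 m and x of cement in the frame of bench_rack between -0.102 and -0.078 m)) and y of thread_lock in the frame of bench_rack between -0.015 and 0.015 m and z of thread_lock in the frame of bench_rack between 0.003 and 0.013 m and ((x of mat_green in the frame of return_rack between -0.11 and -0.07 m and x of thread_lock in the frame of bench_rack between 0.078 and 0.102 m) or (x of mat_green in the frame of return_rack between -0.05 and -0.01 m and x of thread_lock in the frame of bench_rack between 0.018 and 0.042 m) or (x of mat_green in the frame of return_rack between 0.01 and 0.05 m and x of thread_lock in the frame of bench_rack between -0.042 and -0.018 m) or (x of mat_green in the frame of return_rack between 0.07 and 0.11 m and x of thread_lock in the frame of bench_rack between -0.102 and -0.078 m)) and y of jar_screws in the frame of bench_rack between -0.015 and 0.015 m and z of jar_screws in the frame of bench_rack between 0.003 and 0.013 m and ((x of mat_orange in the frame of return_rack between -0.11 and -0.07 m and x of jar_screws in the frame of bench_rack between 0.078 and 0.102 m) or (x of mat_orange in the frame of return_rack between -0.05 and -0.01 m and x of jar_screws in the frame of bench_rack between 0.018 and 0.042 m) or (x of mat_orange in the frame of return_rack between 0.01 and 0.05 m and x of jar_screws in the frame of bench_rack between -0.042 and -0.018 m) or (x of mat_orange in the frame of return_rack between 0.07 and 0.11 m and x of jar_screws in the frame of bench_rack between -0.102 and -0.078 m)) and y of jar_pads in the frame of bench_rack between -0.015 and 0.015 m and z of jar_pads in the frame of bench_rack between 0.003 and 0.013 m and ((x of mat_blue in the frame of return_rack between -0.11 and -0.07 m and x of jar_pads in the frame of bench_rack between 0.078 and 0.102 m) or (x of mat_blue in the frame of return_rack between -0.05 and -0.01 m and x of jar_pads in the frame of bench_rack between 0.018 and 0.042 m) or (x of mat_blue in the frame of return_rack between 0.01 and 0.05 m and x of jar_pads in the frame of bench_rack between -0.042 and -0.018 m) or (x of mat_blue in the frame of return_rack between 0.07 and 0.11 m and x of jar_pads in the frame of bench_rack between -0.102 and -0.078 m))); the robot touches nothing.
It also fails if it takes over 96 s, if anything falls off the work surface, if the arm or the gripper's body presses on something with over 40 N, if the wrist force passes 120 N, or if a joint passes its speed limit or range.

## Robot

A 6-joint arm with a two-finger parallel gripper is mounted at the origin on a cart in front of the work surface, level with it; the furniture and walls round the work are solid. World frame = base frame: x ahead of the robot, y to its left, z up, the work surface at z = 0. Lengths are in mm, angles in rad, forces in N, time in s.
With the tool pointing down it reaches from about 350 to 850 mm from the base axis. Payload 8.1 kg.
Tool frame: the origin (TCP) lies midway between the tips of the shut fingers; the grasp point (between the pads) lies 19 mm behind it; z points along the fingers, y is the line along which they close (so a half turn about z gives the same grasp; the last joint's range is limited). The gripper opens to 85 mm and grips with 20 to 120 N. Pads are 22 mm wide; open, the fingers measure 114 mm over their backs; the gripper's body (76 mm by 85 mm) begins 54 mm behind the grasp point. The pads swing forward as they close: fully open they stand 13 mm farther back than shut.
Start: joints at [-1.365, 0.13, 1.488, -0, 1.523, -0.085], TCP at [172.051, -574.807, 231.292] pointing down, gripper open.
Joint ranges: [-2.96, 2.96], [-0.89, 2.26], [0.02, 2.5], [-1.34, 4.48], [0, 2.73], [-2.66, 2.66]. Speed limits (rad/s): [2.39, 2.39, 2.79, 3.14, 3.14, 3.14].

## Interface

Orientations are given as a rotation vector (axis times angle).
In Python, from cell import bot gives the robot as it stands.
- The arm moves only by the tool jog_arm, never from a script. Its arguments are lists of equal length, an entry for each row: "translation": the shift along the tool's x, y, z in mm, a list of three; "twist": the turn about the tool's z in degrees; "grip": the finger opening in mm, from 0 to 85.4. In form: {"translation": [[x, y, z], ...], "twist": [twist, ...], "grip": [grip, ...]}. A call has 1 to 8 rows; each row is the pose to reach, as a shift and turn from the pose commanded when the call began, along the tool's axes at that moment; what a row does not reach only later rows make up. A row lasts 1/8 s, in which the tool goes at most 62.5 mm and 10.7 degrees, less where a joint would pass 70% of its speed; a pose out of reach is approached as far as the arm can. A call with a gripper value outside its range is refused whole. The fingers move at their own pace and stop on an object; "grip_force" is the grip in N (left out, the last holds). Time passes only in rows, so rows that repeat a pose let the fingers close. It gives the time, the measured TCP pose, the force, the opening and the grip force at its end, in the units of the state.
- bot.observe(): the state, without advancing time (a new reading comes with each control period).
- bot.camera(name): name is "side" or "top" or "wrist"; returns a dict with "frame" (400x640x3 uint8, red, green, blue), "mtx" (3x3 intrinsics, pixels), "dist" ([k1, k2, p1, p2, k3] as OpenCV has them; the pictures are not rectified), "R" (3x3) and "t" (3): a world point X has camera coordinates R X + t. Camera axes: x right, y down, z forward; pixel columns grow to the right and rows downward; lengths in mm; the calibration is good to about 2 mm. A picture is of the moment at which its call begins. There is no depth.
- bot.sign_off(): hands the job in; it is judged then, once.
The state is a dict: "clock": time; "joint_pos": joint angles; "qd": joint speeds; "tau": joint torques, N m; "eef_pos": TCP position; "tool_rot": TCP orientation; "ft_force": force on the tool from outside, world axes, zero at the start; "wrist_torque": the same for the moment, N m; "opening": finger opening in mm; "grasp_force": force on a finger pad.
Only numpy, scipy, OpenCV 4.12 (cv2) and the standard library are available. Lean on these libraries where they do the work, as an engineer would, in place of code of your own. Each camera call takes 0.05 s, during which the arm holds its last target. There are 200 camera calls.

## Working session

There is one attempt and no reset: what is moved stays moved. The work goes in short steps, Python scripts to look and compute and a tool call to move; the robot and the scene stay as the last step left them, time stands still between calls to the robot, and variables do not carry over. Pictures are saved under pics/ and viewed, at most 14 in all, crops included, and the job is handed in when it is done.

Besides the shell and the picture viewer there is one more tool, called after "Call:" by a JSON object that holds its "fn" and its "kwargs". jog_arm: Moves the arm, as the interface text tells. Its arguments: {"type":"object","properties":{"translation":{"type":"array","items":{"type":"array","items":{"type":"number"}}},"twist":{"type":"array","items":{"type":"number"}},"grip":{"type":"array","items":{"type":"number"}},"grip_force":{"type":"number"}},"required":["translation","twist","grip"]}

```bash
mkdir -p pics; ls
python3 - <<'E'
from cell import bot
import cv2,pickle
s=bot.observe();print({k:s[k] for k in('clock','eef_pos','tool_rot','opening')})
for n in('top','side'):
    c=bot.camera(n);pickle.dump(c,open(f'{n}.pkl','wb'));cv2.imwrite(f'pics/{n}0.png',c['frame'][...,::-1])
    print(n,-c['R'].T@c['t'],c['R'])
E
```

```text
pics
{'clock': 0.0, 'eef_pos': array([ 171.94386399, -574.25403911,  230.22113765]), 'tool_rot': array([-3.10660360e+00, -4.54845633e-01,  1.48938254e-04]), 'opening': 85.4853021816656}
top [ 449.97648214 -137.57182763  879.61280671] [[-0.02604345 -0.9995984   0.01117069]
 [-0.99607951  0.0250035  -0.08485533]
 [ 0.08454194 -0.01333682 -0.99633066]]
side [ 416.78465505 -887.69887001  448.81480717] [[ 0.98752807 -0.15554199  0.02439284]
 [-0.05207538 -0.46889876 -0.88171544]
 [ 0.14858154  0.86944847 -0.47115059]]
```

View pics/top0.png

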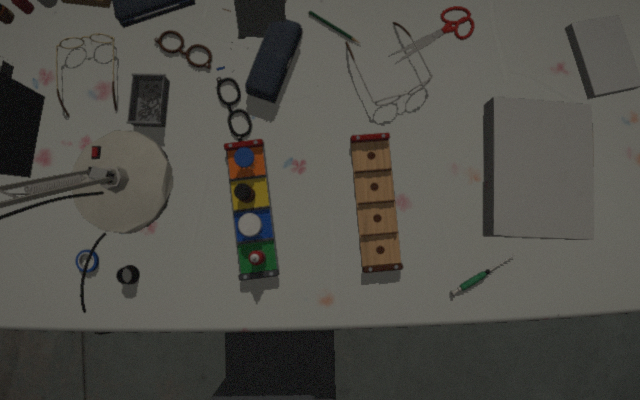

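View pics/side0.png

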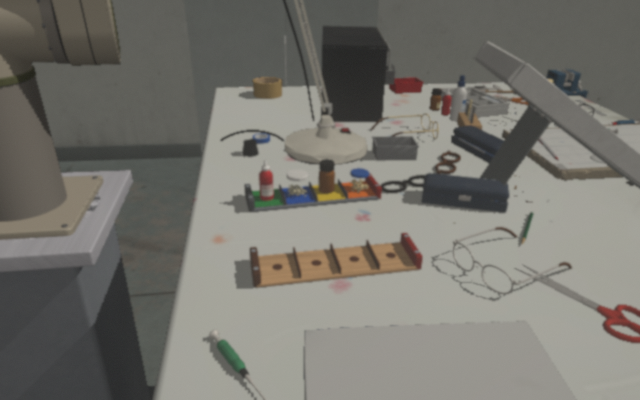

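The top view shows the grey rack's mats running orange (245,158), yellow, blue, green (257,258) down from its upper end. The wooden rack's dots are at about (371,156) to (380,250). I'll check the end-wall colours and measure positions.

```bash
cat > h.py <<'E'
import cv2,numpy as np,pickle
def ray(c,uv,z):
    uv=np.array(uv,float).reshape(-1,1,2)
    n=cv2.undistortPoints(uv,c['mtx'],np.array(c['dist']))[:,0]
    d=np.c_[n,np.ones(len(n))]@c['R']; o=-c['R'].T@c['t']
    z=np.broadcast_to(z,len(d))
    return o+d*((z-o[2])/d[:,2])[:,None]
def blobs(mask,mn=20):
    n,l,s,ce=cv2.connectedComponentsWithStats(mask.astype('uint8'))
    return [(ce[i].round(1),s[i,4],s[i,:4]) for i in range(1,n) if s[i,4]>=mn]
E
python3 - <<'E'
from h import *
c=pickle.load(open('top.pkl','rb'));f=c['frame']
hsv=cv2.cvtColor(f,cv2.COLOR_RGB2HSV)
cv2.imwrite('pics/crop.png',cv2.resize(f[125:290,215:415],None,fx=3.6,fy=3.6,interpolation=cv2.INTER_CUBIC)[...,::-1])
for n,p in dict(gtop=(145,243),gbot=(275,258),wtop=(138,370),wbot=(267,382)).items():print(n,f[p[0]-3:p[0]+4,p[1]-10:p[1]+10].reshape(-1,3).mean(0).round(),hsv[p])
R=hsv[...,0];S=hsv[...,1];V=hsv[...,2]
roi=np.zeros(R.shape,bool);roi[125:290,215:415]=1
for n,lo,hi in(('orange',8,17),('yellow',20,32),('green',45,80),('blue',100,125)):
    print(n,[(b[0],b[1],b[2]) for b in blobs(roi&(R>=lo)&(R<=hi)&(S>120)&(V>50),60)])
print('red',blobs(roi&((R<6)|(R>172))&(S>110)))
w=np.zeros_like(roi);w[140:265,355:400]=1
d=[b for b in blobs(w&(V<95),8)];print('dots',d)
E
```

```text
gtop [57. 22. 23.] [  3 212  65]
gbot [30. 31. 30.] [110  28  27]
wtop [58. 20. 18.] [  2 186  63]
wbot [47. 31. 22.] [ 14 179  37]
orange [(array([247.1, 164.9]), np.int32(661), array([227, 147,  39,  32], dtype=int32))]
yellow [(array([251.7, 193.7]), np.int32(712), array([231, 177,  38,  33], dtype=int32))]
green [(array([269.3, 256.2]), np.int32(261), array([262, 244,  14,  26], dtype=int32)), (array([244.4, 263.7]), np.int32(171), array([239, 248,  13,  25], dtype=int32))]
blue [(array([243.6, 156.8]), np.int32(272), array([235, 148,  18,  19], dtype=int32)), (array([265.3, 224.5]), np.int32(291), array([257, 210,  16,  29], dtype=int32)), (array([238.9, 230.6]), np.int32(117), array([234, 214,  16,  28], dtype=int32))]
red [(array([369.6, 137.2]), np.int32(210), array([351, 133,  38,  10], dtype=int32)), (array([242.9, 144.3]), np.int32(224), array([224, 139,  39,  12], dtype=int32)), (array([258.2, 256.3]), np.int32(85), array([249, 251,  15,  14], dtype=int32))]
dots [(array([371. , 146.5]), np.int32(443), array([355, 140,  35,  20], dtype=int32)), (array([389.8, 152.8]), np.int32(8), array([389, 150,   2,   7], dtype=int32)), (array([373.9, 172.6]), np.int32(361), array([355, 160,  38,  20], dtype=int32)), (array([392.2, 181.5]), np.int32(13), array([391, 179,   3,   6], dtype=int32)), (array([373.2, 223.6]), np.int32(953), array([355, 183,  44,  82], dtype=int32)), (array([373.9, 186.4]), np.int32(72), array([370, 182,   9,  10], dtype=int32)), (array([376.9, 217.8]), np.int32(72), array([373, 213,   9,  10], dtype=int32)), (array([379.6, 249.6]), np.int32(77), array([375, 245,  10,  10], dtype=int32)), (array([388.1, 263.6]), np.int32(43), array([373, 262,  27,   3], dtype=int32))]
```

View pics/crop.png

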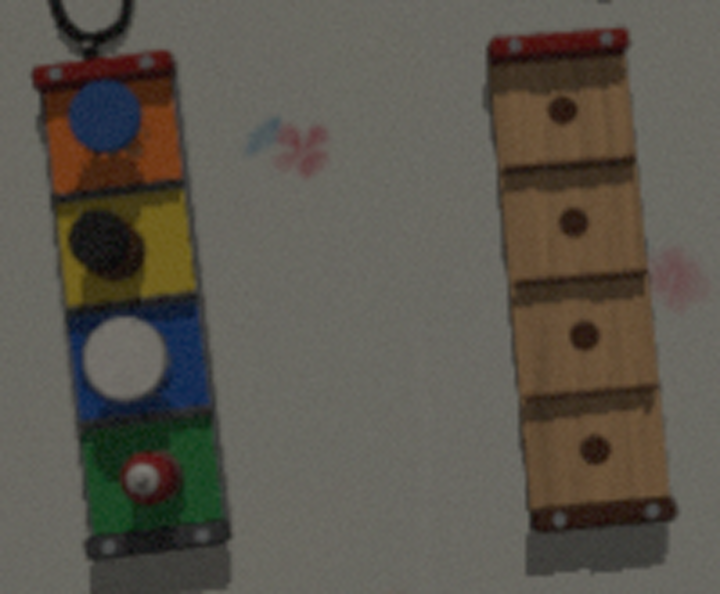

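The crop shows both racks with their red wall at the far-x end. From red, the grey rack holds blue-capped jar, brown bottle, white-capped jar, red bottle, so the wooden rack must end up, from red, thread_lock, pads, cement, screws.

Run:
```python
from h import *
c=pickle.load(open('top.pkl','rb'))
cr=lambda p:np.array(p)/3.6+[215,125]-0.36
dots=ray(c,cr([(562,110),(573,222),(584,335),(595,450)]),8);print('dots',dots.round(1),np.linalg.norm(np.diff(dots,axis=0),axis=1))
v=dots[0]-dots[3];print('wood row dir deg',np.degrees(np.arctan2(v[1],v[0])))
e=ray(c,cr([(104,69),(157,540)]),26);v=e[0]-e[1];L=np.linalg.norm(v);print('grey ends',e.round(1),L,np.degrees(np.arctan2(v[1],v[0])))
m=e.mean(0);print('bays red first',[(m+v/L*k)[:2].round(1) for k in(90,30,-30,-90)])
print('objs',ray(c,np.r_[[(243.6,156.8)],cr([(97,240),(125,358),(147,478)])],[48,72,54,88]).round(1))
from cell import bot
from scipy.spatial.transform import Rotation as Ro
print(Ro.from_rotvec(bot.observe()['tool_rot']).as_matrix().round(3))
```

```text
dots [[ 616.9 -241.6    8. ]
 [ 556.9 -245.2    8. ]
 [ 497.3 -248.9    8. ]
 [ 437.1 -252.6    8. ]] [60.04400466 59.79460818 60.27474248]
wood row dir deg 3.506934907473083
grey ends [[641.   -1.9  26. ]
 [397.5 -26.1  26. ]] 244.71605062765764 5.673965567080183
bays red first [array([608.8,  -5.1]), array([549.1, -11. ]), array([489.4, -17. ]), array([429.7, -22.9])]
objs [[612.   -5.4  48. ]
 [546.1  -5.1  72. ]
 [489.1 -15.5  54. ]
 [430.6 -30.   88. ]]
[[ 0.958  0.287 -0.   ]
 [ 0.287 -0.958  0.002]
 [ 0.    -0.002 -1.   ]]
```

Call:
{"fn": "jog_arm", "kwargs": {"translation": [[34,-38,0],[68,-75,0],[101,-113,0],[135,-150,0],[170,-189,0],[203,-226,0],[243,-271,0],[243,-271,0]], "twist": [2,4,6,8,10,12.2,12.2,12.2], "grip": [85,85,85,85,85,85,85,85], "grip_force": 40}}

```text
clock: 1.1
eef_pos: [328.5, -242.1, 231.1]
tool_rot: [-3.138, -0.131, -0.001]
ft_force: [-0.1, -0.9, 0.2]
opening: 85.1
grasp_force: 0.0
```

```bash
cat >> h.py <<'E'
from scipy.spatial.transform import Rotation as Ro
def go(s,*pts):
    "tool-frame shifts from measured pose to world points"
    M=Ro.from_rotvec(s['tool_rot']).as_matrix()
    print('t',round(s['clock'],2),'tcp',s['eef_pos'].round(1),'yaw',np.degrees(np.arctan2(M[1,0],M[0,0])).round(2),'open',round(s['opening'],1),'F',s['ft_force'].round(1))
    for p in pts: print(p,'->',(M.T@(np.array(p)-s['eef_pos'])).round(1))
E
python3 - <<'E'
from h import *; from cell import bot
go(bot.observe(),(430.5,-27,130))
E
```

```text
t 1.1 tcp [ 328.5 -242.1  231.1] yaw 4.79 open 85.1 F [-0.1 -0.9  0.2]
(430.5, -27, 130) -> [ 119.5 -205.8  101.3]
```

Call:
{"fn": "jog_arm", "kwargs": {"translation": [[25,-43,10],[50,-86,30],[75,-129,55],[100,-172,80],[119,-206,101],[119,-206,101],[119,-206,101]], "twist": [0,0,0,0,0,0,0], "grip": [85,85,85,85,85,85,85]}}

```text
clock: 1.98
eef_pos: [429.7, -31.7, 130.3]
tool_rot: [3.139, 0.122, -0.001]
ft_force: [-0.6, -0.9, 0.2]
opening: 85.1
grasp_force: 0.0
```

Run:
```python
from h import *; from cell import bot
go(bot.observe(),(430.5,-27,22))
c=bot.camera('wrist');pickle.dump(c,open('w.pkl','wb'));cv2.imwrite('pics/w1.png',c['frame'][...,::-1])
P=np.array([[430.5,-27,88],[430.5,-27,10],[429.7,-22.9,10.],[489,-15.5,54]])
print(cv2.projectPoints(P,cv2.Rodrigues(c['R'])[0],c['t'],c['mtx'],np.array(c['dist']))[0][:,0].round())
```

```text
t 1.98 tcp [429.7 -31.7 130.3] yaw 4.47 open 85.1 F [-0.6 -0.9  0.2]
(430.5, -27, 22) -> [  1.3  -4.6 108.3]
[[310. 233.]
 [313. 198.]
 [308. 199.]
 [301. 139.]]
```

View pics/w1.png

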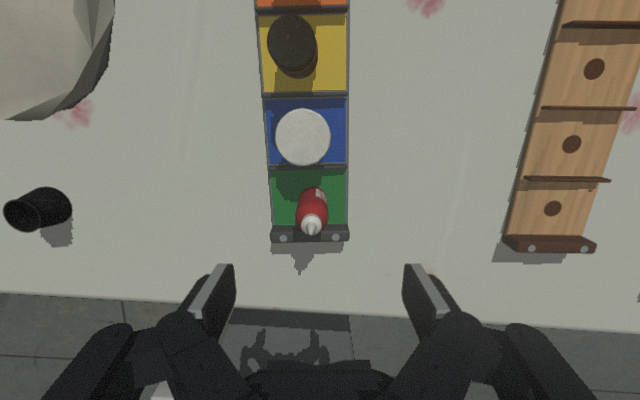

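Nozzle tip is at (311,229) against a predicted (310,233), and the white cap at (302,137) against (301,139), so the estimates hold. Going down now.

Call:
{"fn": "jog_arm", "kwargs": {"translation": [[1,-4,30],[1,-4,65],[1,-4,95],[1,-4,105],[1,-4,105]], "twist": [0,0,0,0,0], "grip": [85,85,85,85,60]}}

```text
clock: 2.65
eef_pos: [430.5, -27.6, 25.7]
tool_rot: [3.139, 0.12, -0.0]
ft_force: [0.3, 0.1, 0.1]
opening: 69.8
grasp_force: 0.0
```

Call:
{"fn": "jog_arm", "kwargs": {"translation": [[0,0,0],[0,0,0],[0,0,0],[0,0,0],[0,0,0],[0,0,0],[0,0,0],[0,0,0]], "twist": [0,0,0,0,0,0,0,0], "grip": [40,20,15,15,15,15,15,15]}}

```text
clock: 3.65
eef_pos: [431.5, -27.0, 26.5]
tool_rot: [3.139, 0.123, 0.003]
ft_force: [-1.3, -0.3, 7.2]
opening: 24.4
grasp_force: 38.9
```

Call:
{"fn": "jog_arm", "kwargs": {"translation": [[0,0,-45],[0,0,-95],[25,34,-100],[57,77,-100],[90,121,-100],[122,165,-100],[152,206,-100],[169,229,-100]], "twist": [0,0,0,0,0,0,0,0], "grip": [15,15,15,15,15,15,15,15]}}

```text
clock: 4.65
eef_pos: [617.8, -244.0, 125.0]
tool_rot: [3.139, 0.121, 0.0]
ft_force: [0.5, 0.2, -1.0]
opening: 25.0
grasp_force: 39.4
```

Call:
{"fn": "jog_arm", "kwargs": {"translation": [[0,0,0],[0,0,0]], "twist": [0,0], "grip": [15,15]}}

```text
clock: 4.9
eef_pos: [616.2, -241.3, 124.9]
tool_rot: [-3.138, -0.123, 0.001]
ft_force: [-1.1, 0.1, -0.3]
opening: 24.4
grasp_force: 39.4
```

Run:
```python
from h import *; from cell import bot
s=bot.observe();go(s,(617,-242,25))
c=bot.camera('wrist');pickle.dump(c,open('w.pkl','wb'));cv2.imwrite('pics/w2.png',c['frame'][...,::-1])
P=np.array([[616.9,-241.6,8],[556.9,-245.2,8]])
print(cv2.projectPoints(P,cv2.Rodrigues(c['R'])[0],c['t'],c['mtx'],np.array(c['dist']))[0][:,0].round())
```

```text
t 4.9 tcp [ 616.2 -241.3  124.9] yaw 4.47 open 24.4 F [-1.1  0.1 -0.3]
(617, -242, 25) -> [ 0.8  0.8 99.9]
[[318. 200.]
 [317. 258.]]
```

View pics/w2.png

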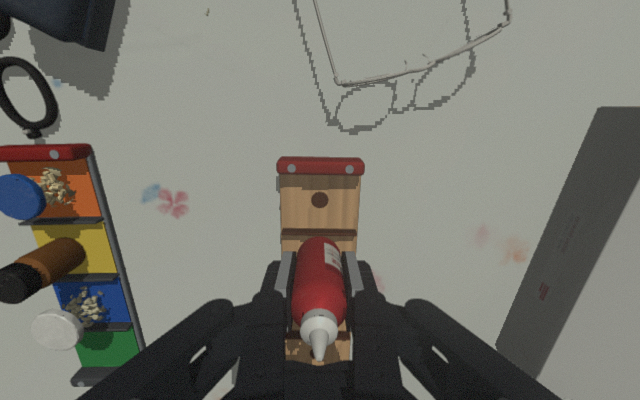

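The dot is at (319,200), as predicted, and the bottle hangs upright. Lowering.

Call:
{"fn": "jog_arm", "kwargs": {"translation": [[1,0,40],[1,0,75],[1,0,95],[1,0,100],[1,0,102],[1,0,102],[1,0,102]], "twist": [0,0,0,0,0,0,0], "grip": [15,15,15,15,15,15,15]}}

```text
clock: 5.82
eef_pos: [618.6, -242.3, 24.6]
tool_rot: [3.138, 0.122, 0.003]
ft_force: [-0.6, 0.0, 2.9]
opening: 24.2
grasp_force: 39.6
```

Call:
{"fn": "jog_arm", "kwargs": {"translation": [[0,0,0],[0,0,0],[0,0,0],[0,0,0],[0,0,-10],[0,0,-40],[0,0,-80],[0,0,-105]], "twist": [0,0,0,0,0,0,0,0], "grip": [30,50,70,70,75,85,85,85]}}

```text
clock: 6.82
eef_pos: [618.8, -242.4, 131.8]
tool_rot: [3.138, 0.122, 0.005]
ft_force: [0.0, 1.2, -0.0]
opening: 85.1
grasp_force: 0.0
```

Run:
```python
from h import *; from cell import bot
s=bot.observe();go(s,(489,-15.5,130),(489,-15.5,16))
```

```text
t 6.83 tcp [ 618.8 -242.4  131.8] yaw 4.46 open 85.1 F [ 0.   1.2 -0. ]
(489, -15.5, 130) -> [-111.8 -236.3    1. ]
(489, -15.5, 16) -> [-112.1 -236.5  115. ]
```

Call:
{"fn": "jog_arm", "kwargs": {"translation": [[-20,-42,0],[-48,-100,0],[-75,-158,0],[-100,-211,0],[-112,-236,0],[-112,-236,10],[-112,-236,40],[-112,-236,60]], "twist": [0,0,0,0,0,0,0,0], "grip": [85,85,85,85,85,85,85,85]}}

```text
clock: 7.82
eef_pos: [487.9, -16.1, 67.3]
tool_rot: [3.139, 0.122, -0.0]
ft_force: [0.4, -0.7, 0.4]
opening: 85.2
grasp_force: 0.0
```

Run:
```python
from h import *; from cell import bot
s=bot.observe();go(s,(489,-15.5,16))
```

```text
t 7.83 tcp [487.9 -16.1  67.3] yaw 4.44 open 85.2 F [ 0.4 -0.7  0.4]
(489, -15.5, 16) -> [ 1.1 -0.5 51.3]
```

Call:
{"fn": "jog_arm", "kwargs": {"translation": [[1,0,25],[1,0,45],[1,0,52],[1,0,52],[1,0,52]], "twist": [0,0,0,0,0], "grip": [85,85,85,75,60]}}

```text
clock: 8.45
eef_pos: [489.6, -15.6, 17.3]
tool_rot: [3.139, 0.122, 0.002]
ft_force: [0.1, -0.3, 0.1]
opening: 60.6
grasp_force: 0.0
```

Call:
{"fn": "jog_arm", "kwargs": {"translation": [[0,0,0],[0,0,0],[0,0,0],[0,0,0],[0,0,0],[0,0,0]], "twist": [0,0,0,0,0,0], "grip": [50,40,30,30,30,30]}}

```text
clock: 9.2
eef_pos: [489.4, -15.3, 17.2]
tool_rot: [3.139, 0.122, 0.002]
ft_force: [-1.9, 0.4, 5.5]
opening: 40.2
grasp_force: 39.5
```

Run:
```python
from h import *; from cell import bot
s=bot.observe();go(s,(557,-245,s['eef_pos'][2]))
c=bot.camera('side');cv2.imwrite('pics/s2.png',cv2.resize(c['frame'][130:300,200:440],None,fx=3,fy=3)[...,::-1])
```

```text
t 9.2 tcp [489.4 -15.3  17.2] yaw 4.47 open 40.2 F [-1.9  0.4  5.5]
(557, -245, np.float64(17.229074174595993)) -> [4.950e+01 2.342e+02 2.000e-01]
```

View pics/s2.png

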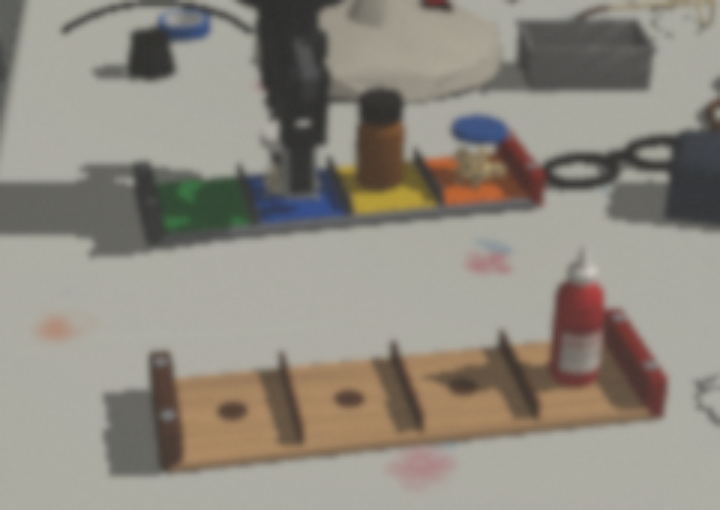

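The red bottle stands upright in the bay next to the wooden rack's red end (577,340). The gripper at (290,160) holds the white-capped jar on the blue mat.

Call:
{"fn": "jog_arm", "kwargs": {"translation": [[0,0,-40],[0,0,-90],[7,35,-100],[18,85,-100],[28,135,-100],[39,185,-100],[49,234,-100],[49,234,-100]], "twist": [0,0,0,0,0,0,0,0], "grip": [30,30,30,30,30,30,30,30]}}

```text
clock: 10.25
eef_pos: [555.9, -248.1, 116.1]
tool_rot: [3.139, 0.117, 0.0]
ft_force: [0.5, 0.7, -0.7]
opening: 40.0
grasp_force: 40.5
```

Run:
```python
from h import *; from cell import bot
s=bot.observe();go(s,(557,-245,15.5))
```

```text
t 10.25 tcp [ 555.9 -248.1  116.1] yaw 4.27 open 40.0 F [ 0.5  0.7 -0.7]
(557, -245, 15.5) -> [  1.3  -3.1 100.6]
```

Call:
{"fn": "jog_arm", "kwargs": {"translation": [[0,0,35],[0,0,70],[0,0,93],[0,0,99],[0,0,102],[0,0,102],[0,0,102]], "twist": [0,0,0,0,0,0,0], "grip": [30,30,30,30,30,30,30]}}

```text
clock: 11.12
eef_pos: [556.5, -244.9, 15.3]
tool_rot: [3.138, 0.123, 0.002]
ft_force: [0.5, 0.4, 2.7]
opening: 40.0
grasp_force: 40.6
```

Call:
{"fn": "jog_arm", "kwargs": {"translation": [[0,0,0],[0,0,0],[0,0,0],[0,0,-2],[0,0,-10],[0,0,-40],[0,0,-80],[0,0,-113]], "twist": [0,0,0,0,0,0,0,0], "grip": [45,55,70,80,85,85,85,85]}}

```text
clock: 12.12
eef_pos: [556.2, -245.0, 129.7]
tool_rot: [3.138, 0.122, 0.002]
ft_force: [-0.3, -0.8, 0.6]
opening: 84.7
grasp_force: 0.0
```

Run:
```python
from h import *; from cell import bot
s=bot.observe();go(s,(546.5,-7,130))
```

```text
t 12.12 tcp [ 556.2 -245.   129.7] yaw 4.46 open 84.7 F [-0.3 -0.8  0.6]
(546.5, -7, 130) -> [   8.9 -238.    -0.5]
```

Call:
{"fn": "jog_arm", "kwargs": {"translation": [[1,-40,0],[4,-98,0],[6,-156,0],[8,-212,0],[9,-238,0],[9,-238,10],[9,-238,40],[9,-238,60]], "twist": [0,0,0,0,0,0,0,0], "grip": [85,85,85,85,85,85,85,85]}}

```text
clock: 13.12
eef_pos: [545.7, -7.8, 65.9]
tool_rot: [3.139, 0.121, -0.002]
ft_force: [-0.4, 0.5, -0.1]
opening: 85.2
grasp_force: 0.0
```

Call:
{"fn": "jog_arm", "kwargs": {"translation": [[0,0,20],[0,0,40],[0,0,46],[0,0,46],[0,0,46]], "twist": [0,0,0,0,0], "grip": [85,85,85,75,60]}}

```text
clock: 13.75
eef_pos: [547.0, -7.1, 22.3]
tool_rot: [3.139, 0.122, 0.002]
ft_force: [-0.7, -0.0, -0.5]
opening: 60.6
grasp_force: 0.0
```

Call:
{"fn": "jog_arm", "kwargs": {"translation": [[0,0,0],[0,0,0],[0,0,0],[0,0,0],[0,0,0],[0,0,0],[0,0,0]], "twist": [0,0,0,0,0,0,0], "grip": [50,40,30,22,22,22,22]}}

```text
clock: 14.62
eef_pos: [546.6, -6.7, 21.8]
tool_rot: [3.139, 0.122, 0.001]
ft_force: [-1.9, -0.1, 6.0]
opening: 30.0
grasp_force: 39.3
```

Run:
```python
from h import *; from cell import bot
s=bot.observe();go(s,(497.2,-249,s['eef_pos'][2]))
```

```text
t 14.62 tcp [546.6  -6.7  21.8] yaw 4.47 open 30.0 F [-1.9 -0.1  6. ]
(497.2, -249, np.float64(21.789688336191027)) -> [-68.1 237.7  -0. ]
```

Call:
{"fn": "jog_arm", "kwargs": {"translation": [[0,0,-40],[0,0,-90],[-10,35,-100],[-25,85,-100],[-39,135,-100],[-53,185,-100],[-68,237,-100],[-68,237,-100]], "twist": [0,0,0,0,0,0,0,0], "grip": [22,22,22,22,22,22,22,22]}}

```text
clock: 15.62
eef_pos: [495.6, -251.7, 121.0]
tool_rot: [3.139, 0.115, -0.001]
ft_force: [-0.6, 0.4, 0.1]
opening: 29.8
grasp_force: 39.8
```

Call:
{"fn": "jog_arm", "kwargs": {"translation": [[0,0,35],[0,0,70],[0,0,93],[0,0,99],[0,0,102],[0,0,102],[0,0,102]], "twist": [0,0,0,0,0,0,0], "grip": [22,22,22,22,22,22,22]}}

```text
clock: 16.5
eef_pos: [497.7, -248.7, 20.4]
tool_rot: [3.138, 0.122, 0.003]
ft_force: [0.3, -0.1, -0.4]
opening: 29.9
grasp_force: 39.9
```

Run:
```python
from h import *; from cell import bot
s=bot.observe();go(s,(497.2,-249,s['eef_pos'][2]))
c=bot.camera('side');cv2.imwrite('pics/s3.png',cv2.resize(c['frame'][130:300,200:440],None,fx=3,fy=3)[...,::-1])
```

```text
t 16.5 tcp [ 497.7 -248.7   20.4] yaw 4.47 open 29.9 F [ 0.3 -0.1 -0.4]
(497.2, -249, np.float64(20.35553369764144)) -> [-0.5  0.3 -0. ]
```

View pics/s3.png

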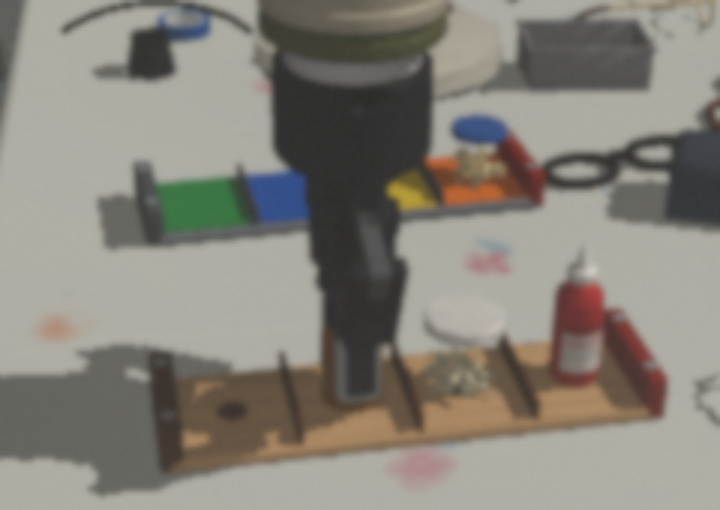

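The white-capped jar stands in bay 2 at (463,350) and the brown bottle is held over bay 3 at (355,370), with no contact force yet. I'll lower 1 mm and release.

Call:
{"fn": "jog_arm", "kwargs": {"translation": [[0,0,1],[0,0,1],[0,0,1],[0,0,1],[0,0,1],[0,0,-40],[0,0,-80],[0,0,-107]], "twist": [0,0,0,0,0,0,0,0], "grip": [22,35,50,65,75,85,85,85]}}

```text
clock: 17.55
eef_pos: [497.6, -248.7, 128.5]
tool_rot: [3.138, 0.122, 0.003]
ft_force: [0.7, -0.9, 0.2]
opening: 84.9
grasp_force: 0.0
```

Run:
```python
from h import *; from cell import bot
s=bot.observe();go(s,(611,-5.5,128))
```

```text
t 17.55 tcp [ 497.6 -248.7  128.5] yaw 4.46 open 84.9 F [ 0.7 -0.9  0.2]
(611, -5.5, 128) -> [ 132.  -233.7    0.4]
```

Call:
{"fn": "jog_arm", "kwargs": {"translation": [[22,-40,0],[52,-92,0],[82,-145,0],[110,-195,0],[132,-233,0],[132,-233,10],[132,-233,40],[132,-233,60]], "twist": [0,0,0,0,0,0,0,0], "grip": [85,85,85,85,85,85,85,85]}}

```text
clock: 18.55
eef_pos: [609.1, -6.3, 64.3]
tool_rot: [-3.139, -0.122, 0.004]
ft_force: [-0.3, -0.5, 1.1]
opening: 85.0
grasp_force: 0.0
```

Call:
{"fn": "jog_arm", "kwargs": {"translation": [[0,0,25],[0,0,45],[0,0,52],[0,0,52],[0,0,52]], "twist": [0,0,0,0,0], "grip": [85,85,85,75,60]}}

```text
clock: 19.18
eef_pos: [611.3, -5.9, 15.5]
tool_rot: [3.139, 0.122, 0.003]
ft_force: [0.7, 0.2, 0.5]
opening: 60.6
grasp_force: 0.0
```

Call:
{"fn": "jog_arm", "kwargs": {"translation": [[0,0,0],[0,0,0],[0,0,0],[0,0,0],[0,0,0],[0,0,0]], "twist": [0,0,0,0,0,0], "grip": [50,40,28,28,28,28]}}

```text
clock: 19.92
eef_pos: [610.8, -5.7, 15.1]
tool_rot: [3.139, 0.122, 0.001]
ft_force: [-1.5, 0.6, 5.4]
opening: 35.4
grasp_force: 39.4
```

Run:
```python
from h import *; from cell import bot
s=bot.observe();go(s,(437.2,-252.6,s['eef_pos'][2]))
```

```text
t 19.93 tcp [610.8  -5.7  15.1] yaw 4.47 open 35.4 F [-1.5  0.6  5.4]
(437.2, -252.6, np.float64(15.074048432967869)) -> [-1.923e+02  2.326e+02 -1.000e-01]
```

Call:
{"fn": "jog_arm", "kwargs": {"translation": [[0,0,-45],[0,0,-95],[-33,40,-100],[-67,81,-100],[-103,125,-100],[-139,168,-100],[-172,208,-100],[-192,232,-100]], "twist": [0,0,0,0,0,0,0,0], "grip": [28,28,28,28,28,28,28,28]}}

```text
clock: 20.92
eef_pos: [435.4, -253.7, 114.2]
tool_rot: [3.139, 0.12, -0.0]
ft_force: [-0.6, -0.1, -0.3]
opening: 35.9
grasp_force: 40.0
```

Call:
{"fn": "jog_arm", "kwargs": {"translation": [[0,0,0],[0,0,30],[0,0,65],[0,0,92],[0,0,99],[0,0,102],[0,0,102],[0,0,102]], "twist": [0,0,0,0,0,0,0,0], "grip": [28,28,28,28,28,28,28,28]}}

```text
clock: 21.92
eef_pos: [437.8, -252.3, 13.2]
tool_rot: [3.138, 0.123, 0.002]
ft_force: [-0.5, 0.7, -0.5]
opening: 35.4
grasp_force: 40.0
```

Run:
```python
from h import *; from cell import bot
s=bot.observe();go(s,(437.2,-252.6,14))
```

```text
t 21.93 tcp [ 437.8 -252.3   13.2] yaw 4.48 open 35.4 F [-0.5  0.7 -0.5]
(437.2, -252.6, 14) -> [-0.7  0.3 -0.8]
```

Call:
{"fn": "jog_arm", "kwargs": {"translation": [[0,0,1],[0,0,1],[0,0,1],[0,0,0],[0,0,-5],[0,0,-40],[0,0,-80],[0,0,-120]], "twist": [0,0,0,0,0,0,0,0], "grip": [28,45,60,72,80,85,85,85]}}

```text
clock: 22.92
eef_pos: [436.8, -251.9, 133.7]
tool_rot: [-3.139, -0.122, 0.0]
ft_force: [0.2, -1.0, 0.1]
opening: 85.0
grasp_force: 0.0
```

Call:
{"fn": "jog_arm", "kwargs": {"translation": [[-30,-40,-20],[-30,-80,-20],[-30,-120,-20],[-30,-120,-20],[-30,-120,-20]], "twist": [0,0,0,0,0], "grip": [85,85,85,85,85]}}

```text
clock: 23.55
eef_pos: [398.0, -134.9, 152.7]
tool_rot: [3.138, 0.123, 0.001]
ft_force: [-0.1, -0.4, 0.2]
opening: 85.1
grasp_force: 0.0
```

Run:
```python
from h import *; from cell import bot
go(bot.observe())
a=bot.camera('side')['frame'][130:300,200:440];c=bot.camera('top');pickle.dump(c,open('top.pkl','wb'));b=c['frame'][115:285,315:425]
cv2.imwrite('pics/end.png',cv2.resize(np.hstack([a,b]),None,fx=2.2,fy=2.2,interpolation=cv2.INTER_CUBIC)[...,::-1])
P=np.array([[616.9,-241.6,86],[556.9,-245.2,52],[497.3,-248.9,70],[437.1,-252.6,46.]])
p=cv2.projectPoints(P,cv2.Rodrigues(c['R'])[0],c['t'],c['mtx'],np.array(c['dist']))[0][:,0]
print('ideal tops in shown picture',((p-[315-240,115])*2.2).round())
```

```text
t 23.55 tcp [ 398.  -134.9  152.7] yaw 4.5 open 85.1 F [-0.1 -0.4  0.2]
ideal tops in shown picture [[662.  70.]
 [664. 150.]
 [674. 221.]
 [677. 297.]]
```

View pics/end.png

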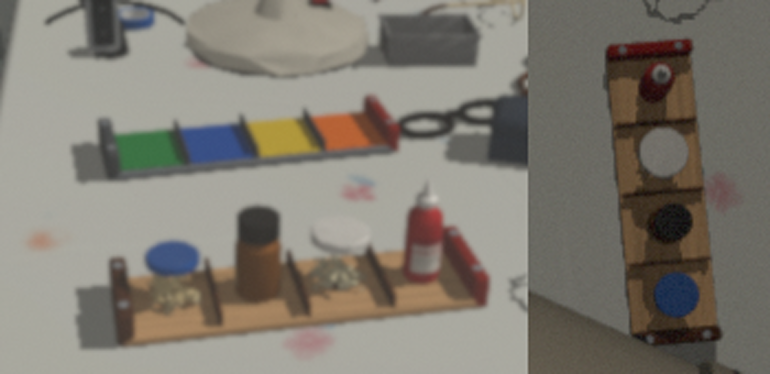

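All four stand upright in mirrored order. Their tops at (660,72), (664,152), (670,222) and (677,295) are within about 2 mm of the ideal. The mats are empty and the arm is clear.

```bash
python3 -c "
from cell import bot
print(bot.sign_off())"
```

```text
the job is handed in; nothing more can be done
None
```

All four containers are upright and released in the wooden rack in mirrored order (from red: thread_lock, jar_pads, cement, jar_screws), each within about 4 mm of its bay's middle by the cameras, and I handed the job in at about 24 s; no verdict was returned.

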